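# Close the quick-release vise on the black box and screw it tight

## Task

The small black box lies loose in the green and red quick-release vise. Squeeze the vise's yellow release lever against the red post, slide the red jaw up against the box while the lever stays squeezed, and let go of the lever. Then tighten the screw by pushing its ball-ended handle over the top, away from the robot, about 70 degrees, until the box is held firmly between both jaws.

Things in the scene. Friction and masses are not known exactly. Their poses are not given: they have to be found in the camera images.
- lever_grip (a point): On the red sliding jaw, 86 mm up, midway between the outer faces of the red post (+y side, 40 mm wide, top at 100 mm) and the 12 mm yellow lever bar (-y side): 46 mm apart, 31 mm squeezed, 8 to 14 N; only the lever moves. Everything else there ends 56 mm up. y: sliding direction, toward the fixed jaw; x: away from the robot; z up. The screw handle swings in a plane 77 mm toward -y.
- work_center (a point): Centre of the small black box (75 x 40 x 32 mm, loose), 28 mm above the bench. It lies on the 12 mm thick base of the vise (green, 80 x 230 mm, fixed to the bench), between the jaws near the fixed one, which grip it across its 40 mm. Its x axis is across the 40 mm, y along the 75 mm, z up.
- handle_ball (a point): Centre of the black ball (18 mm) ending the 9 mm thick screw handle, which rides on the sliding jaw. It circles at 70 mm round the level screw axis, which runs along the sliding direction, 36 mm above the bench. At the start it leans toward the robot.
- jaw (a joint): Travel of the red sliding jaw toward the fixed jaw, m, 0 to 0.066. The gap between the jaws is 0.100 minus this minus 0.0035 x screw: the box touches both jaws at about 0.060. With the lever squeezed it slides with about 2 N; with the lever free a spring brake holds it.
- lever (a joint): Angle of the yellow release lever in rad: 0 at rest (brake on), 0.34 fully squeezed; the brake is off from 0.1. Springs back by itself.
- screw (a joint): Screw angle, rad: at 0 its handle leans 30 degrees toward the robot (-x of lever_grip), upright at 0.52, 42 degrees away at 1.25, stop at 1.6. Tight from 1.1. Turning it up advances the green jaw plate 3.5 mm per rad. It takes 0.12 to 0.2 N m (3 to 5 N at the handle's upper half) and stays where it is left.
- pad (a joint): How far the black rubber pad of the fixed jaw is pressed in, in m: 0 free, stop at 0.012; its spring gives 2 N per mm, so it shows the clamping force.
Not all that is in view belongs to the job. Leave any blue or pink look-alike of the part that bears work_center alone.

How it is judged:
By the outcome, as a careful person would: the job done as asked, in the order asked, and still so for the second after the job is handed in, with the robot touching nothing.
It also fails if it takes over 45 s, if anything falls off the work surface, if the arm or the gripper's body presses on something with over 40 N, if the wrist force passes 120 N, or if a joint passes its speed limit or range.

## Robot

A 6-joint arm with a two-finger parallel gripper is mounted at the origin on a cart in front of the work surface, level with it; the furniture and walls round the work are solid. World frame = base frame: x ahead of the robot, y to its left, z up, the work surface at z = 0. Lengths are in mm, angles in rad, forces in N, time in s.
With the tool pointing down it reaches from about 275 to 750 mm from the base axis. Payload 10.2 kg.
Tool frame: the origin (TCP) lies at the very end of the fingers, on their centre line; the grasp point (between the pads) lies 19 mm behind it; x points along the fingers, y is the direction in which the jaws open and shut, and the axes are right-handed (so a half turn about x gives the same grasp; the last joint's range is limited). The gripper opens to 85 mm and grips with 20 to 120 N. Pads are 22 mm wide; open, the fingers measure 114 mm over their backs; the gripper's body (76 mm by 85 mm) begins 54 mm behind the grasp point. The pads swing forward as they close: fully open they stand 13 mm farther back than shut.
Start: joints at [-1.346, 0.313, 1.498, -0, 1.331, -0.223], TCP at [227.305, -473.248, 231.294] pointing down, gripper open.
Joint ranges: [-2.94, 2.94], [-0.97, 2.17], [0.19, 2.56], [-1.23, 4.37], [0.02, 3.11], [-2.88, 2.88]. Speed limits (rad/s): [2.39, 2.39, 3.01, 3.14, 3.14, 3.14].

## Interface

Orientations are given as a unit quaternion [w, x, y, z].
In Python, from rig import ctrl, viewer, order gives the robot as it stands. The module is installed in compiled form; this text tells all that it offers.
- The arm moves only by the tool carry_out, never from a script. Its argument "deltas" is a list of rows, each a list of 7 numbers: the gripper command: -1 is fully open, 1 is shut, values between are in proportion, then the shift along the tool's x, y, z in mm, then the turn, a rotation vector about the tool's x, y, z in degrees. A call has exactly 5 rows; each row is the pose to reach, as a shift and turn from the pose commanded when the call began, along the tool's axes at that moment; what a row does not reach only later rows make up. A row lasts 1/8 s, in which the tool goes at most 62.5 mm and 10.7 degrees, less where a joint would pass 70% of its speed; a pose out of reach is approached as far as the arm can. A call with a gripper value outside its range is refused whole. The fingers move at their own pace and stop on an object; "newtons" is the grip in N (left out, the last holds). Time passes only in rows, so rows that repeat a pose let the fingers close, or fill a call up. It gives the time, the measured TCP pose, the force and the opening at its end, in the units of the state.
- ctrl.sense(): the state, without advancing time (a new reading comes with each control period).
- viewer.capture(name): name is "scene" or "top"; returns the picture (400x640x3 uint8, red, green, blue); there is no depth.
- viewer.calibration(name): a dict with "fx", "fy", "cx", "cy" (pixels), "xyz" and "attitude" of the camera in the world. Camera axes: x right, y down, z forward; pixel columns grow to the right and rows downward; lengths in mm; the calibration is good to about 2 mm. A picture is of the moment at which its call begins. calibration takes no time and is no camera call.
- order.finish_job(): hands the job in, once; it reports no verdict.
The state is a dict: "time_s": time; "joints": joint angles; "dq": joint speeds; "tau": joint torques, N m; "eef_pos": TCP position; "ee_rot": TCP orientation; "force": force on the tool from outside, world axes, zero at the start; "wrist_torque": the same for the moment, N m; "grip_width": opening from 0.0 (shut) to 1.0 (fully open).
Only numpy, scipy, OpenCV 4.12 (cv2) and the standard library are available. Lean on these libraries where they do the work, as an engineer would, in place of code of your own. Each camera call takes 0.05 s, during which the arm holds its last target. There are 200 camera calls.

## Working session

There is one attempt and no reset: what is moved stays moved. The work goes in short steps, Python scripts to look and compute and a tool call to move; the robot and the scene stay as the last step left them, time stands still between calls to the robot, and variables do not carry over. Pictures are saved under pics/ and viewed, about 8 in all and at most 12, crops included, and the job is handed in when it is done.

Besides the shell and the picture viewer there is one more tool, called after "Request:" by a JSON object that holds its "name" and its "arguments", one argument or row to a line. carry_out: Moves the arm, as the interface text tells. Its arguments: {"type":"object","properties":{"deltas":{"type":"array"},"newtons":{"type":"number"}},"required":["deltas"]}

```bash
mkdir -p pics
python3 - <<'E'
from rig import ctrl,viewer
import cv2
for n in("scene","top"):
    c=viewer.calibration(n);print(n,c)
    cv2.imwrite(f"pics/{n}0.png",viewer.capture(n)[:,:,::-1])
print(ctrl.sense())
E
```

```text
scene {'fx': 459.8657251783309, 'fy': 459.8657251783309, 'cx': 319.28798993311443, 'cy': 189.9822402532145, 'xyz': array([210.9803302 , 603.00544292, 674.25928373]), 'attitude': array([ 0.09855088, -0.2115776 ,  0.89084615, -0.38976375])}
top {'fx': 418.3829134725705, 'fy': 418.3829134725705, 'cx': 320.491807499881, 'cy': 199.3830056528409, 'xyz': array([406.89442614,  57.08129526, 945.06965281]), 'attitude': array([-0.03508606,  0.71145832, -0.70113059,  0.03181061])}
{'time_s': 0.1, 'joints': array([-1.34641784e+00,  3.13383359e-01,  1.49834865e+00,  2.51360826e-05,
        1.33097791e+00, -2.23392081e-01]), 'dq': array([ 1.78919627e-04, -2.84419797e-04, -3.48423639e-03,  8.04526314e-04,
       -1.50161587e-03,  1.92166369e-05]), 'tau': array([ 2.85364949e-03, -4.12903547e+01, -2.60142571e+01, -9.21524497e-05,
        3.06717106e-03,  1.93028740e-05]), 'eef_pos': array([ 227.25108706, -473.02486028,  230.80245583]), 'ee_rot': array([ 0.15659446,  0.68946775,  0.1573845 , -0.68945088]), 'force': array([-0.00862638,  0.03007955, -0.75019721]), 'wrist_torque': array([ 0.00638412, -0.01193681, -0.00360236]), 'grip_width': 1.0013180982208516}
```

View pics/scene0.png

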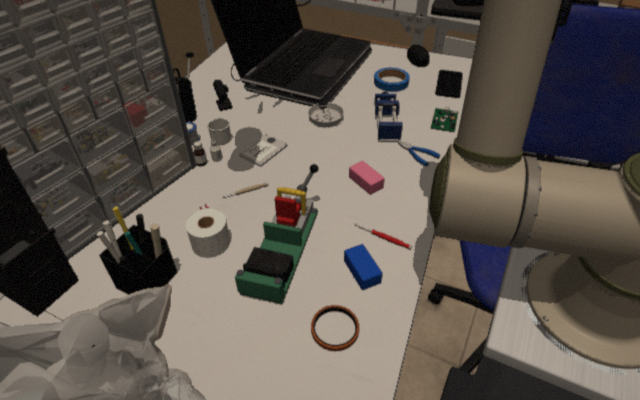

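View pics/top0.png

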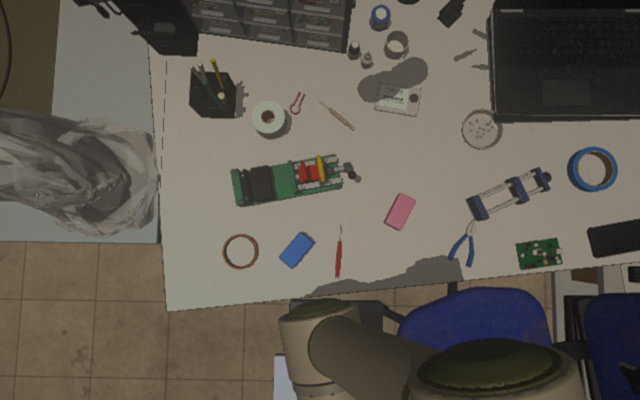

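The top picture shows the green and red vise at about (290,180), with its fixed jaw at (238,185), the black box at (262,183), the red post at (310,173), the yellow lever at (321,169) and the ball at (352,175). The blue-grey vise at (510,193) and the blue (297,250) and pink (400,211) blocks are look-alikes to leave alone. Next I'll look at enlarged crops.

Run:
```python
import cv2
a=cv2.imread("pics/top0.png")[145:215,225:370];b=cv2.imread("pics/scene0.png")[155:305,225:335]
cv2.imwrite("pics/c1.png",cv2.convertScaleAbs(cv2.resize(a,None,fx=5.5,fy=5.5,interpolation=cv2.INTER_CUBIC),alpha=1.6))
cv2.imwrite("pics/c2.png",cv2.convertScaleAbs(cv2.resize(b,None,fx=4,fy=4,interpolation=cv2.INTER_CUBIC),alpha=1.6))
```

```text
(no output)
```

View pics/c1.png

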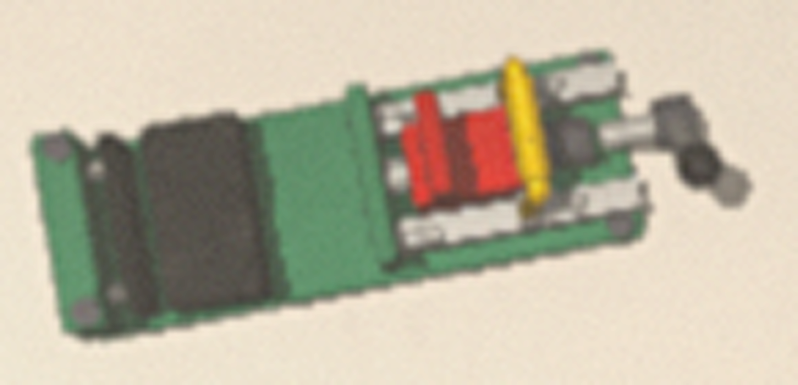

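View pics/c2.png

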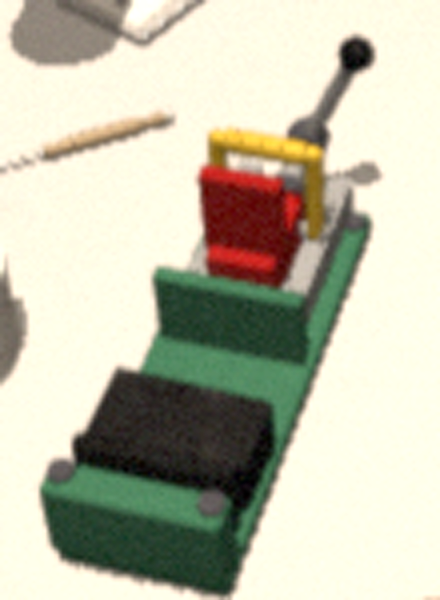

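```bash
cat > h.py <<'E'
import numpy as np
from rig import ctrl,viewer
from scipy.spatial.transform import Rotation as R
def ray(n,u,v):
    c=viewer.calibration(n);M=R.from_quat(c["attitude"],scalar_first=True).as_matrix()
    return np.array(c["xyz"]),M@np.array([(u-c["cx"])/c["fx"],(v-c["cy"])/c["fy"],1])
def onz(n,u,v,z):
    o,d=ray(n,u,v);return o+d*(z-o[2])/d[2]
def tri(pa,pb):
    o1,d1=ray("top",*pa);o2,d2=ray("scene",*pb)
    s=np.linalg.lstsq(np.c_[d1,-d2],o2-o1,rcond=None)[0]
    a,b=o1+s[0]*d1,o2+s[1]*d2
    return (a+b)/2,np.linalg.norm(a-b)
def px(n,p):
    c=viewer.calibration(n);M=R.from_quat(c["attitude"],scalar_first=True).as_matrix()
    q=M.T@(np.array(p)-c["xyz"]);return np.round([c["cx"]+c["fx"]*q[0]/q[2],c["cy"]+c["fy"]*q[1]/q[2]],1)
E
python3 - <<'E'
from h import *
np.set_printoptions(precision=1,suppress=True)
t=lambda u,v:(225+u/5.5-.4,145+v/5.5-.4)
s=lambda u,v:(225+u/4-.4,155+v/4-.4)
for n,a,b in[("ball",(698,165),(356,53)),("post far top",(418,95),(203,172)),("post near top",(430,207),(283,185)),
 ("lev far",(513,60),(212,135)),("lev near",(540,203),(320,155)),("box far L",(143,130),(118,372)),("box near",(268,298),(270,408)),("base far end",(610,55),(345,180)),("base near end",(645,232),(368,222))]:
    print(n,*tri(t(*a),s(*b)))
print("base z12",[onz("top",*t(*p),12) for p in[(610,55),(645,232),(325,292)]])
print("post z100",[onz("top",*t(*p),100) for p in[(418,95),(430,207),(440,205)]])
print("lever z95",[onz("top",*t(*p),95) for p in[(513,60),(540,203)]])
r=R.from_quat(ctrl.sense()["ee_rot"],scalar_first=True).as_matrix();print(r)
E
```

```text
ball [538.2  -0.9 101.6] 0.7011030629778163
post far top [562.8 103.1 100.2] 1.6021837530256091
post near top [521.8  98.3 105.1] 1.7666702611323868
lev far [579.4  68.3  87.7] 0.8116545173799334
lev near [525.9  57.7  87.8] 1.1080704848616008
box far L [548.3 207.   79.4] 9.088518102737089
box near [494.  165.3  38. ] 2.60562785741235
base far end [565.7  21.2  32.1] 57.55791752409834
base near end [525.3  14.1   4.7] 0.3529421786733485
base z12 [array([597.7,  29.6,  12. ]), array([524.6,  14.5,  12. ]), array([498.1, 144.6,  12. ])]
post z100 [array([563.6, 103.4, 100. ]), array([521.6,  98.2, 100. ]), array([522.4,  94.5, 100. ])]
lever z95 [array([578.3,  68.4,  95. ]), array([524.4,  57.5,  95. ])]
[[-0.   0.4 -0.9]
 [ 0.  -0.9 -0.4]
 [-1.  -0.  -0. ]]
```

```bash
cat >> h.py <<'E'
A=np.radians(11.5);X=np.array([np.cos(A),np.sin(A),0]);Y=np.array([-np.sin(A),np.cos(A),0]);Z=np.array([0,0,1.])
LG=np.array([548.2,79.4,86])
def go(p,Rt=None):
    s=ctrl.sense();r=R.from_quat(s["ee_rot"],scalar_first=True)
    Rt=R.from_matrix(np.c_[-Z,-Y,-X]) if Rt is None else Rt
    print("t",s["time_s"],"pos",s["eef_pos"].round(1),"F",s["force"].round(1),"g",round(s["grip_width"],3))
    print("shift",r.inv().apply(np.array(p)-s["eef_pos"]).round(1),"turn",np.degrees((r.inv()*Rt).as_rotvec()).round(2))
    d=s["eef_pos"]-LG;print("rel LG x'y'",round(d@X,1),round(d@Y,1))
E
python3 -c "
from h import *
p=LG+7.5*Y;p[2]=215
go(p)"
```

```text
t 0.1 pos [ 227.3 -473.   230.8] F [-0.   0.  -0.8] g 1.001
shift [  16.3 -366.3 -530.3] turn [ 1.416e+01 -1.000e-02  6.000e-02]
rel LG x'y' -424.6 -477.3
```

Request:
{"name": "carry_out", "arguments": {
  "deltas": [
    [-1,0,-32,-46,0,0,0],
    [-1,0,-64,-92,0,0,0],
    [-1,0,-96,-138,0,0,0],
    [-1,0,-128,-184,0,0,0],
    [-1,0,-160,-230,0,0,0]
  ],
  "newtons": 20
}}

```text
time_s: 0.72
eef_pos: [365.9, -227.7, 231.2]
ee_rot: [-0.157, -0.689, -0.157, 0.689]
force: [0.5, -0.4, -0.1]
grip_width: 1.001
```

Request:
{"name": "carry_out", "arguments": {
  "deltas": [
    [-1,0,-32,-46,0,0,0],
    [-1,0,-64,-92,0,0,0],
    [-1,0,-96,-138,0,0,0],
    [-1,0,-128,-184,0,0,0],
    [-1,0,-160,-230,0,0,0]
  ]
}}

```text
time_s: 1.35
eef_pos: [504.0, 16.2, 231.1]
ee_rot: [-0.157, -0.689, -0.157, 0.69]
force: [-0.3, -1.4, 0.2]
grip_width: 1.003
```

Request:
{"name": "carry_out", "arguments": {
  "deltas": [
    [-1,5,-20,-30,5,0,0],
    [-1,10,-35,-55,10,0,0],
    [-1,16,-46,-70,14.2,0,0],
    [-1,16,-46,-70,14.2,0,0],
    [-1,16,-46,-70,14.2,0,0]
  ]
}}

```text
time_s: 1.98
eef_pos: [546.3, 85.6, 215.4]
ee_rot: [-0.071, -0.703, -0.071, 0.704]
force: [0.3, 0.6, -0.4]
grip_width: 0.997
```

```bash
python3 -c "
from h import *
p=LG+7.5*Y;p[2]=65
go(p)"
```

```text
t 1.975 pos [546.3  85.6 215.4] F [ 0.3  0.6 -0.4] g 0.997
shift [150.4  -1.1  -0.7] turn [ 0.02  0.02 -0.01]
rel LG x'y' -0.6 6.4
```

Request:
{"name": "carry_out", "arguments": {
  "deltas": [
    [-1,30,-1,-1,0,0,0],
    [-1,55,-1,-1,0,0,0],
    [-1,80,-1,-1,0,0,0],
    [-1,100,-1,-1,0,0,0],
    [-1,100,-1,-1,0,0,0]
  ]
}}

```text
time_s: 2.6
eef_pos: [546.6, 86.6, 114.7]
ee_rot: [-0.07, -0.703, -0.071, 0.704]
force: [-0.2, -0.5, 0.5]
grip_width: 0.999
```

```bash
python3 -c "
from h import *
import cv2
p=LG+7.5*Y;p[2]=65
go(p)
b=viewer.capture('scene')[130:300,215:385,::-1]
cv2.imwrite('pics/c3.png',cv2.convertScaleAbs(cv2.resize(b,None,fx=3.5,fy=3.5,interpolation=cv2.INTER_CUBIC),alpha=1.6))
"
```

```text
t 2.6 pos [546.6  86.6 114.7] F [-0.2 -0.5  0.5] g 0.999
shift [49.7 -0.1 -0.2] turn [-0.05  0.12  0.03]
rel LG x'y' -0.1 7.4
```

View pics/c3.png

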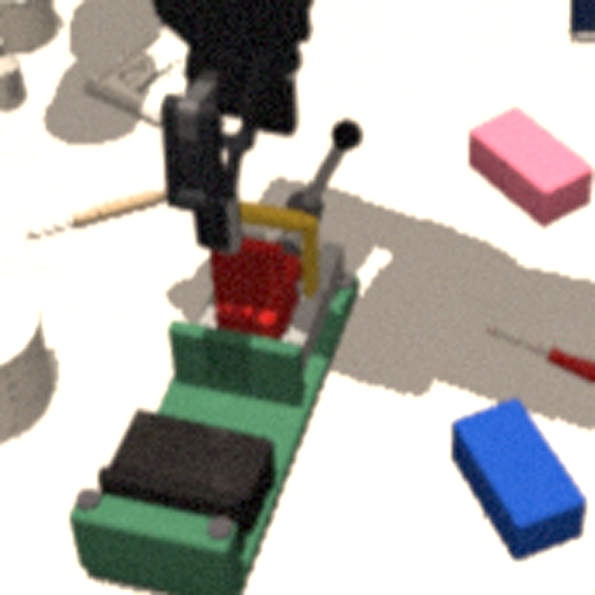

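```bash
python3 -c "
from h import *
for n,q in(('finger tip',LG+(7.4+45)*Y+[0,0,38]),('post top mid',LG+20*Y+[0,0,14]),('lever mid',LG-17*Y)):
  a=px('scene',q);print(n,(a-[215,130])*3.5)"
```

```text
finger tip [220.85 251.65]
post top mid [244.65 242.9 ]
lever mid [268.45 215.6 ]
```

Request:
{"name": "carry_out", "arguments": {
  "deltas": [
    [-1,12,0,0,0,0,0],
    [-1,25,0,0,0,0,0],
    [-1,38,0,0,0,0,0],
    [-1,50,0,0,0,0,0],
    [-1,50,0,0,0,0,0]
  ]
}}

```text
time_s: 3.28
eef_pos: [546.8, 87.4, 64.2]
ee_rot: [-0.07, -0.703, -0.071, 0.704]
force: [0.3, -0.8, 0.4]
grip_width: 1.002
```

Request:
{"name": "carry_out", "arguments": {
  "deltas": [
    [-0.4,0,0,0,0,0,0],
    [0,0,0,0,0,0,0],
    [0.2,0,0,0,0,0,0],
    [0.4,0,0,0,0,0,0],
    [0.6,0,0,0,0,0,0]
  ],
  "newtons": 20
}}

```text
time_s: 3.9
eef_pos: [548.3, 87.4, 67.4]
ee_rot: [0.071, 0.705, 0.071, -0.702]
force: [-3.3, -1.0, 13.0]
grip_width: 0.351
```

Request:
{"name": "carry_out", "arguments": {
  "deltas": [
    [0.8,0,0,0,0,0,0],
    [0.8,0,0,0,0,0,0],
    [0.8,0,0,0,0,0,0],
    [0.8,0,0,0,0,0,0],
    [0.8,0,0,0,0,0,0]
  ]
}}

```text
time_s: 4.53
eef_pos: [548.3, 87.4, 67.4]
ee_rot: [0.071, 0.705, 0.071, -0.702]
force: [-3.2, 0.5, 13.1]
grip_width: 0.35
```

```bash
python3 -c "
from h import *
import cv2
p=LG+67.5*Y;p[2]=65
go(p)
b=viewer.capture('scene')[130:300,215:385,::-1]
cv2.imwrite('pics/c4.png',cv2.convertScaleAbs(cv2.resize(b,None,fx=3.5,fy=3.5,interpolation=cv2.INTER_CUBIC),alpha=1.6))
"
```

```text
t 4.525 pos [548.3  87.4  67.4] F [-3.2  0.5 13.1] g 0.35
shift [  2.3 -59.7   1.8] turn [-0.03 -0.18 -0.04]
rel LG x'y' 1.7 7.8
```

View pics/c4.png

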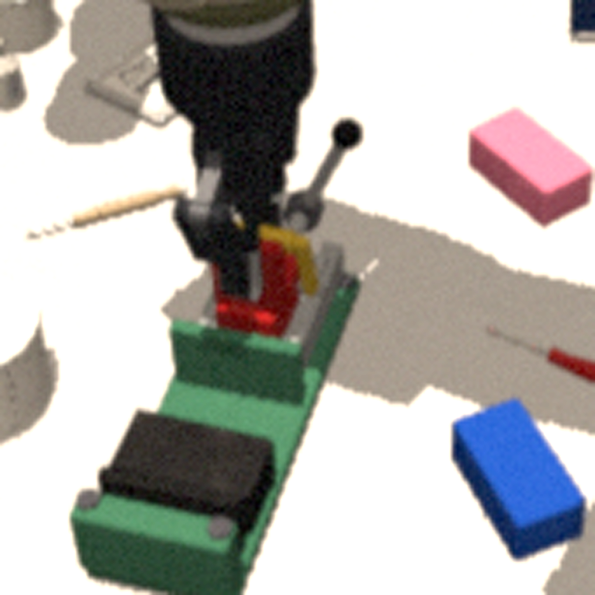

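Request:
{"name": "carry_out", "arguments": {
  "deltas": [
    [0.8,-2,-3,0,0,0,0],
    [0.8,-3,-10,0,0,0,0],
    [0.8,-3,-18,0,0,0,0],
    [0.8,-3,-26,0,0,0,0],
    [0.8,-3,-34,0,0,0,0]
  ]
}}

```text
time_s: 5.2
eef_pos: [541.1, 120.8, 67.6]
ee_rot: [0.071, 0.704, 0.07, -0.703]
force: [7.7, -1.1, -10.9]
grip_width: 0.351
```

Request:
{"name": "carry_out", "arguments": {
  "deltas": [
    [0.8,0,-6,0,0,0,0],
    [0.8,0,-11,0,0,0,0],
    [0.8,0,-16,0,0,0,0],
    [0.8,0,-19,0,0,0,0],
    [0.8,0,-19,0,0,0,0]
  ]
}}

```text
time_s: 5.82
eef_pos: [537.2, 139.3, 67.6]
ee_rot: [0.071, 0.704, 0.071, -0.703]
force: [7.2, 0.5, -9.2]
grip_width: 0.353
```

```bash
python3 -c "
from h import *
p=LG+67.5*Y;p[2]=65
go(p)"
```

```text
t 5.825 pos [537.2 139.3  67.6] F [ 7.2  0.5 -9.2] g 0.353
shift [ 2.6 -6.6  1.2] turn [-0.03 -0.05 -0.02]
rel LG x'y' 1.2 60.9
```

Request:
{"name": "carry_out", "arguments": {
  "deltas": [
    [0.8,1,-2,-0.5,0,0,0],
    [0.8,1.5,-4,-1,0,0,0],
    [0.8,1.5,-5,-1,0,0,0],
    [0.8,1.5,-6,-1,0,0,0],
    [0.8,1.5,-6,-1,0,0,0]
  ]
}}

```text
time_s: 6.45
eef_pos: [536.6, 143.1, 67.5]
ee_rot: [-0.072, -0.703, -0.069, 0.704]
force: [-3.6, -15.9, 6.3]
grip_width: 0.345
```

```bash
python3 -c "
from h import *
import cv2
p=LG+67.5*Y;p[2]=65
go(p)
a=viewer.capture('top')[140:220,210:370,::-1]
b=viewer.capture('scene')[170:305,215:345,::-1]
a=cv2.resize(a,None,fx=4.5,fy=4.5,interpolation=cv2.INTER_CUBIC)
cv2.imwrite('pics/c5.png',cv2.convertScaleAbs(cv2.resize(b,None,fx=4.3,fy=4.3,interpolation=cv2.INTER_CUBIC),alpha=1.8))
"
```

```text
t 6.45 pos [536.6 143.1  67.5] F [ -3.6 -15.9   6.3] g 0.345
shift [ 2.4 -2.7  1.3] turn [-0.02  0.08 -0.22]
rel LG x'y' 1.3 64.8
```

View pics/c5.png

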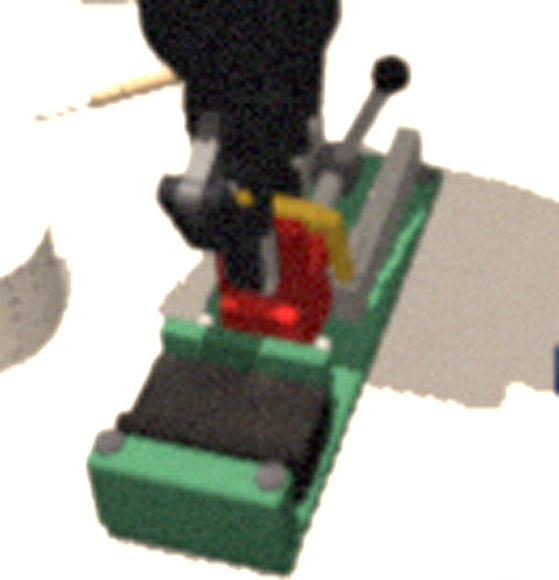

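Request:
{"name": "carry_out", "arguments": {
  "deltas": [
    [0.8,-0.5,1,0,0,0,0],
    [0.8,-0.5,1,0,0,0,0],
    [0.8,-0.5,1,0,0,0,0],
    [0.8,-0.5,1,0,0,0,0],
    [0.8,-0.5,1,0,0,0,0]
  ]
}}

```text
time_s: 7.18
eef_pos: [536.6, 143.1, 67.4]
ee_rot: [-0.072, -0.703, -0.07, 0.704]
force: [-2.7, -9.0, 2.6]
grip_width: 0.351
```

Run:
```python
from h import *
import cv2
np.set_printoptions(precision=1,suppress=True)
go(LG)
s4=lambda u,v:(215+u/3.5-.4,130+v/3.5-.4); s5=lambda u,v:(215+u/4.3-.4,170+v/4.3-.4)
pr=lambda q:(round(q@X,1),round(q@Y,1))
for zz in(50,56):
  print(zz,"plate top before",[pr(onz("scene",*s4(*p),zz)) for p in[(172,322),(308,350)]],"after",[pr(onz("scene",*s5(*p),zz)) for p in[(165,320),(333,345)]],
   "fixed jaw outer",[pr(onz("scene",*s5(*p),zz)) for p in[(90,460),(295,500)]])
a=viewer.capture('top')[145:215,210:330,::-1]
cv2.imwrite('pics/c6.png',cv2.convertScaleAbs(cv2.resize(a,None,fx=6.5,fy=6.5,interpolation=cv2.INTER_CUBIC),alpha=2.2))
```

```text
t 7.175 pos [536.6 143.1  67.4] F [-2.7 -9.   2.6] g 0.351
shift [-18.4  64.8   1.3] turn [-0.   0.1 -0.1]
rel LG x'y' 1.3 64.7
50 plate top before [(np.float64(591.8), np.float64(6.9)), (np.float64(515.6), np.float64(7.5))] after [(np.float64(591.0), np.float64(63.6)), (np.float64(519.5), np.float64(58.3))] fixed jaw outer [(np.float64(592.8), np.float64(137.7)), (np.float64(509.9), np.float64(134.8))]
56 plate top before [(np.float64(589.3), np.float64(12.1)), (np.float64(513.8), np.float64(12.7))] after [(np.float64(588.5), np.float64(68.2)), (np.float64(517.7), np.float64(63.0))] fixed jaw outer [(np.float64(590.3), np.float64(141.7)), (np.float64(508.1), np.float64(138.8))]
```

View pics/c6.png

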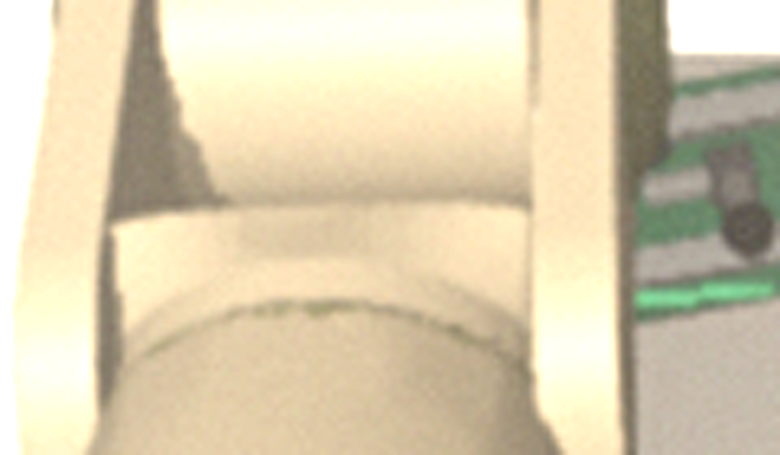

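Run:
```python
from h import *
t=lambda u,v:(225+u/5.5-.4,145+v/5.5-.4)
for n,p,z in[("plate left",(357,175),54),("plate right",(375,175),54),("box right",(252,210),44),("box left",(155,220),44),("pad right",(140,220),50),("pad left",(103,230),50),("fixed outer",(50,230),54)]:
  q=onz("top",*t(*p),z);print(n,round(q@X,1),round(q@Y,1))
```

```text
plate left 555.0 18.9
plate right 553.7 12.0
box right 550.6 62.7
box left 553.8 101.1
pad right 553.9 106.0
pad left 552.7 120.9
fixed outer 555.9 140.6
```

Request:
{"name": "carry_out", "arguments": {
  "deltas": [
    [0.8,0,1.2,0,0,0,0],
    [0.8,0,1.2,0,0,0,0],
    [0.8,0,1.2,0,0,0,0],
    [0.8,0,1.2,0,0,0,0],
    [0.8,0,1.2,0,0,0,0]
  ]
}}

```text
time_s: 7.85
eef_pos: [536.7, 142.5, 67.5]
ee_rot: [-0.071, -0.703, -0.07, 0.704]
force: [-2.9, -5.6, 3.1]
grip_width: 0.351
```

Request:
{"name": "carry_out", "arguments": {
  "deltas": [
    [0.8,0,0.5,0,0,0,0],
    [0.8,0,1,0,0,0,0],
    [0.8,0,1.5,0,0,0,0],
    [0.8,0,1.5,0,0,0,0],
    [0.8,0,1.5,0,0,0,0]
  ]
}}

```text
time_s: 8.48
eef_pos: [536.9, 141.6, 67.4]
ee_rot: [-0.071, -0.703, -0.071, 0.704]
force: [-4.5, -3.2, 4.1]
grip_width: 0.35
```

Request:
{"name": "carry_out", "arguments": {
  "deltas": [
    [0.8,0,0.5,0,0,0,0],
    [0.8,0,1,0,0,0,0],
    [0.8,0,1.5,0,0,0,0],
    [0.8,0,1.5,0,0,0,0],
    [0.8,0,1.5,0,0,0,0]
  ]
}}

```text
time_s: 9.1
eef_pos: [537.1, 140.4, 67.4]
ee_rot: [-0.071, -0.703, -0.071, 0.704]
force: [-5.2, -2.3, 4.0]
grip_width: 0.349
```

```bash
python3 -c "
from h import *
go(LG)"
```

```text
t 9.1 pos [537.1 140.4  67.4] F [-5.2 -2.3  4. ] g 0.349
shift [-18.6  61.9   1.3] turn [-0.02  0.07  0.01]
rel LG x'y' 1.3 61.9
```

Request:
{"name": "carry_out", "arguments": {
  "deltas": [
    [0.2,0,1.5,0,0,0,0],
    [0.1,0,3.3,0,0,0,0],
    [0,0,5.2,0,0,0,0],
    [-0.4,0,4,0,0,0,0],
    [-1,0,0,0,0,0,0]
  ]
}}

```text
time_s: 9.72
eef_pos: [537.9, 140.6, 67.4]
ee_rot: [0.07, 0.704, 0.071, -0.703]
force: [1.3, 0.5, 0.1]
grip_width: 0.886
```

Request:
{"name": "carry_out", "arguments": {
  "deltas": [
    [-1,0,0,0,0,0,0],
    [-1,0,0,0,0,0,0],
    [-1,-20,0,0,0,0,0],
    [-1,-50,0,0,0,0,0],
    [-1,-100,0,0,0,0,0]
  ]
}}

```text
time_s: 10.35
eef_pos: [536.9, 140.2, 167.3]
ee_rot: [-0.07, -0.703, -0.071, 0.705]
force: [0.2, 0.2, 0.5]
grip_width: 1.004
```

```bash
python3 -c "
from h import *
import cv2
go(LG)
b=viewer.capture('scene')[130:305,215:345,::-1]
cv2.imwrite('pics/c7.png',cv2.convertScaleAbs(cv2.resize(b,None,fx=4.3,fy=4.3,interpolation=cv2.INTER_CUBIC)[:,:],alpha=2.2)[150:])
"
```

```text
t 10.35 pos [536.9 140.2 167.3] F [0.2 0.2 0.5] g 1.004
shift [81.3 61.9  0.8] turn [-0.04  0.16  0.03]
rel LG x'y' 1.1 61.9
```

View pics/c7.png

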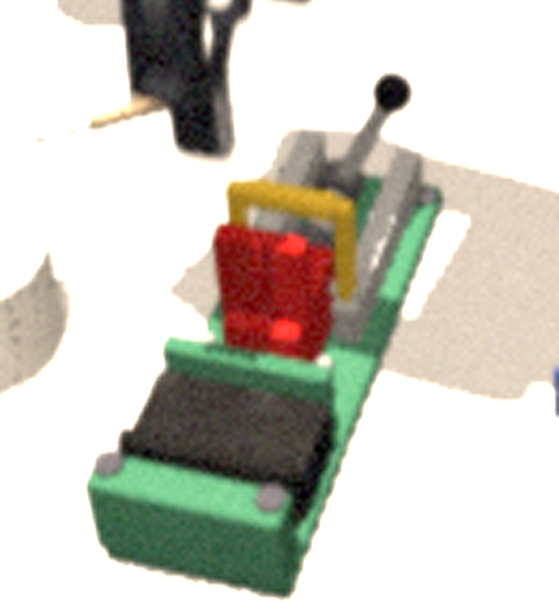

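Run:
```python
from h import *
q,e=tri((324.5,180),(305.8,186.1));print(q,e,q@X,q@Y)
print("pred y'",LG@Y+54.1-77, "LG x'",LG@X)
# start tip pose
p=(q@X-32)*X+(q@Y)*Y;p[2]=167
go(p)
```

```text
[526.02189101  53.85635564 103.11947209] 0.8778888144673196 526.1990765543661 -52.09672447640538
pred y' -54.38748010061364 LG x' 553.0245370658643
t 10.4 pos [539.8 140.5 175. ] F [ 1.3 -0.6  7.5] g 1.001
shift [ 7.6 82.2 62.8] turn [-0.03 -0.53 -0.08]
rel LG x'y' 4.0 61.5
```

Request:
{"name": "carry_out", "arguments": {
  "deltas": [
    [0.5,0,25,25,0,0,0],
    [1,0,50,45,0,0,0],
    [1,0,75,60,0,0,0],
    [1,0,84,62,0,0,0],
    [1,0,84,62,0,0,0]
  ]
}}

```text
time_s: 11.02
eef_pos: [494.0, 45.6, 167.4]
ee_rot: [0.07, 0.704, 0.07, -0.703]
force: [0.4, 0.5, -0.2]
grip_width: -0.005
```

Request:
{"name": "carry_out", "arguments": {
  "deltas": [
    [1,25,0,0,0,0,0],
    [1,50,0,0,0,0,0],
    [1,75,0,0,0,0,0],
    [1,92,0,0,0,0,0],
    [1,92,0,0,0,0,0]
  ]
}}

```text
time_s: 11.65
eef_pos: [493.3, 46.5, 74.4]
ee_rot: [-0.071, -0.703, -0.071, 0.704]
force: [-0.1, -1.2, -0.0]
grip_width: 0.004
```

```bash
python3 -c "
from h import *
import cv2
go(LG)
b=viewer.capture('scene')[130:270,230:370,::-1]
cv2.imwrite('pics/c8.png',cv2.convertScaleAbs(cv2.resize(b,None,fx=4.2,fy=4.2,interpolation=cv2.INTER_CUBIC),alpha=2))
"
```

```text
t 11.65 pos [493.3  46.5  74.4] F [-0.1 -1.2 -0. ] g 0.004
shift [-11.8 -21.3 -60.4] turn [0.01 0.12 0.05]
rel LG x'y' -60.4 -21.3
```

View pics/c8.png

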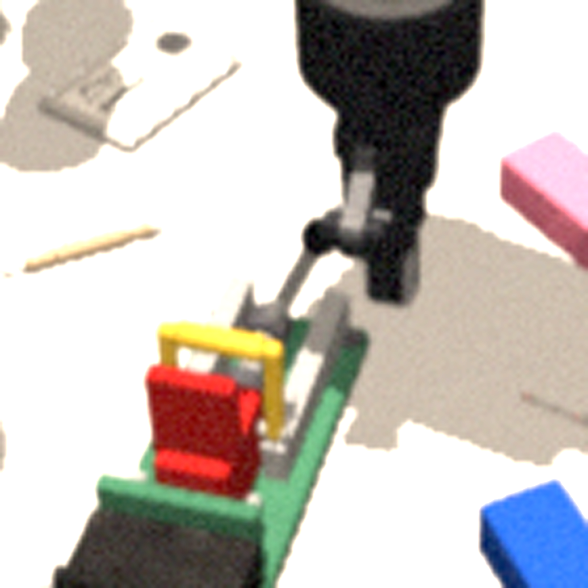

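Request:
{"name": "carry_out", "arguments": {
  "deltas": [
    [1,0,0,-7,0,0,0],
    [1,0,0,-14,0,0,0],
    [1,0,0,-21,0,0,0],
    [1,0,0,-28,0,0,0],
    [1,0,0,-35,0,0,0]
  ]
}}

```text
time_s: 12.32
eef_pos: [528.3, 52.7, 75.3]
ee_rot: [-0.071, -0.704, -0.071, 0.704]
force: [-2.8, -1.2, 3.0]
grip_width: -0.002
```

Request:
{"name": "carry_out", "arguments": {
  "deltas": [
    [1,0,0,-6,0,0,0],
    [1,0,0,-12,0,0,0],
    [1,0,0,-18,0,0,0],
    [1,0,0,-24,0,0,0],
    [1,0,0,-29,0,0,0]
  ]
}}

```text
time_s: 12.95
eef_pos: [556.1, 58.4, 74.8]
ee_rot: [-0.07, -0.703, -0.071, 0.704]
force: [-4.2, -0.6, -1.4]
grip_width: 0.001
```

Request:
{"name": "carry_out", "arguments": {
  "deltas": [
    [1,0,0,-4,0,0,0],
    [1,0,0,-8,0,0,0],
    [1,0,0,-12,0,0,0],
    [1,0,0,-14,0,0,0],
    [1,0,0,-14,0,0,0]
  ]
}}

```text
time_s: 13.58
eef_pos: [570.4, 61.1, 75.4]
ee_rot: [0.071, 0.704, 0.071, -0.703]
force: [-2.5, 0.5, -0.2]
grip_width: -0.003
```

```bash
python3 -c "
from h import *
import cv2
go(LG)
b=viewer.capture('scene')[130:305,215:355,::-1]
cv2.imwrite('pics/c9.png',cv2.convertScaleAbs(cv2.resize(b,None,fx=3.4,fy=3.4,interpolation=cv2.INTER_CUBIC),alpha=2))
a=viewer.capture('top')[130:220,210:370,::-1]
cv2.imwrite('pics/t9.png',cv2.convertScaleAbs(cv2.resize(a,None,fx=5,fy=5,interpolation=cv2.INTER_CUBIC),alpha=2))
"
```

```text
t 13.575 pos [570.4  61.1  75.4] F [-2.5  0.5 -0.2] g -0.003
shift [-10.6 -22.3  18.1] turn [-0.04 -0.05 -0.01]
rel LG x'y' 18.1 -22.3
```

View pics/c9.png

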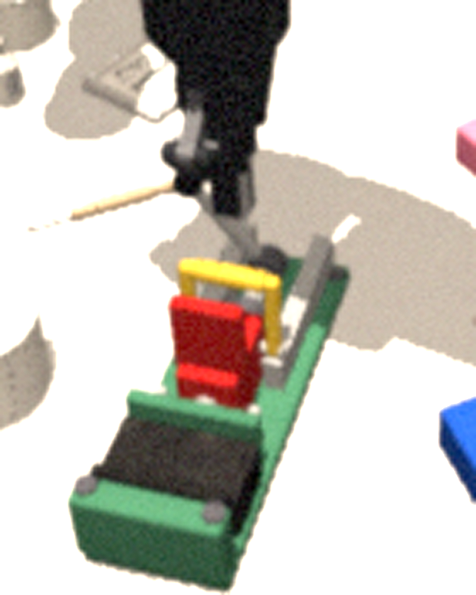

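Request:
{"name": "carry_out", "arguments": {
  "deltas": [
    [1,0,0,10,0,0,0],
    [1,0,0,25,0,0,0],
    [1,-10,0,60,0,0,0],
    [1,-40,0,110,0,0,0],
    [1,-80,0,160,0,0,0]
  ]
}}

```text
time_s: 14.3
eef_pos: [412.4, 29.3, 154.8]
ee_rot: [-0.071, -0.704, -0.071, 0.704]
force: [0.7, -0.0, 1.3]
grip_width: -0.0
```

Request:
{"name": "carry_out", "arguments": {
  "deltas": [
    [1,0,50,0,0,0,0],
    [1,0,110,0,0,0,0],
    [1,0,150,0,0,0,0],
    [1,0,150,0,0,0,0],
    [1,0,150,0,0,0,0]
  ]
}}

```text
time_s: 14.92
eef_pos: [443.8, -116.9, 154.3]
ee_rot: [0.071, 0.704, 0.071, -0.703]
force: [-0.1, 0.0, -0.2]
grip_width: 0.006
```

```bash
python3 -c "
from h import *
import cv2
go(LG)
b=viewer.capture('scene')[150:300,220:340,::-1]
a=viewer.capture('top')[140:215,220:350,::-1]
A=cv2.resize(a,None,fx=5,fy=5,interpolation=cv2.INTER_CUBIC);B=cv2.resize(b,None,fx=3.5,fy=3.5,interpolation=cv2.INTER_CUBIC)
cv2.imwrite('pics/t10.png',cv2.convertScaleAbs(A,alpha=2));cv2.imwrite('pics/s10.png',cv2.convertScaleAbs(B,alpha=2))
C=np.zeros((525,420+375,3),np.uint8);C[:,:420]=B
C[:217,420:]=cv2.resize(A,(375,217));cv2.imwrite('pics/c10.png',cv2.convertScaleAbs(C,alpha=2))
"
```

```text
t 14.925 pos [ 443.8 -116.9  154.3] F [-0.1  0.  -0.2] g 0.006
shift [  68.4 -171.6 -141.3] turn [-0.04 -0.01  0.01]
rel LG x'y' -141.4 -171.5
```

View pics/c10.png

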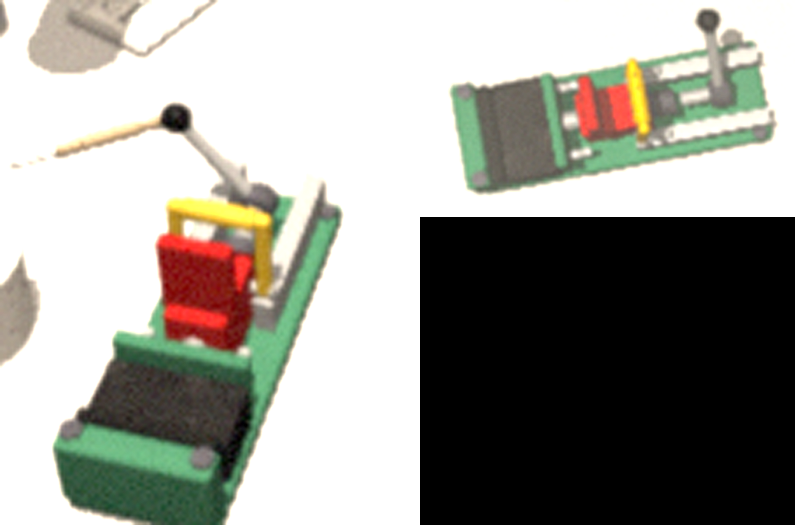

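Run:
```python
from h import *
q,e=tri((319.2,146.6),(270,183.4));print(q,e,q@X,q@Y)
for z in(40,45):
  h=onz("top",323.7,172.6,z);print(h@X,h@Y)
t=lambda u,v:(220+(u-420)*1.7333/5,140+v*1.7333/5)
for n,p,z in[("plate L",(548,125),54),("pad/box L",(492,130),46),("fixed outer",(458,137),54)]:
  k=onz("top",*t(*p),z);print(n,k@Y)
```

```text
[597.51153817  65.77479235  91.08647859] 0.8502094252138634 598.6297020368232 -54.67029718606858
551.7320135179463 -55.3348045435372
550.9496100156321 -55.168251203797
plate L 74.69816766910768
pad/box L 117.61256648344805
fixed outer 142.10885612886491
```

```bash
python3 -c "
from rig import order
print(order.finish_job())"
```

```text
the job is handed in; nothing more can be done
None
```

I did the whole job in the order asked and handed it in at about 15 s: the box is clamped between both jaws and the robot is clear of the vise. There was no direct reading of the joints, so the jaw, pad and screw values below are estimates.

- **Lever and jaw:** I squeezed the lever at 20 N until the grip closed to about 30 mm. I slid the red jaw about 57 mm, until it pressed the box onto the pad and met about 16 N. I then eased it back about 3 mm, which left the pad pressed about 1.6 mm.
- **Release:** I opened the gripper. The picture afterwards showed the lever back at rest and the jaw still against the box.
- **Screw:** I pushed the handle over with the closed fingers. The ball now leans about 41 degrees away from the robot, a screw angle of about 1.2 to 1.25 rad, past the 1.1 rad needed. That should leave the pad pressed about 5.5 mm, or roughly 11 N.

**Disagreements:**
- The ball's height measured about 3 mm more than the angle implies; taken alone, it gives 38 degrees, or 1.19 rad.
- The handle seems to have started nearer 22 degrees toward the robot than the 30 stated, so it turned about 64 degrees by my measurements.
- Contact came after less travel than 60 mm, so the jaw probably did not start at 0.

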